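# Open the key machine's oil filler

### The arm

A 6-joint arm with a two-finger parallel gripper is mounted at the origin on the work surface. World frame = base frame: x ahead of the robot, y to its left, z up, the work surface at z = 0. Lengths are in m, angles in rad, forces in N, time in s.
With the tool pointing down it reaches from about 0.325 to 0.875 m from the base axis. Payload 4.4 kg.
Tool frame: the origin (TCP) lies between the finger pads; the fingertips stand 17 mm ahead of it and the grasp point (between the pads) lies 2 mm behind it (env.finger_overhang is the distance from the TCP to the fingertips, in m); z points along the fingers, y is the line along which they close (so a half turn about z gives the same grasp; the last joint's range is limited). The gripper opens to 85 mm and grips with 20 to 120 N. Pads are 22 mm wide; open, the fingers measure 114 mm over their backs; the gripper's body (76 mm by 85 mm) begins 54 mm behind the grasp point. The pads swing forward as they close: fully open they stand 13 mm farther back than shut.
Start: joints at [1.075, 0.207, 1.542, -0, 1.393, -0.15], TCP at [0.195, 0.541, 0.248] pointing down, gripper open.
Joint ranges: [-2.73, 2.73], [-0.86, 2.22], [0.23, 2.46], [-1.11, 4.25], [0.08, 2.63], [-2.82, 2.82]. Speed limits (rad/s): [2.79, 2.79, 3.14, 3.14, 3.14, 3.14].

### API

Orientations are given as [roll, pitch, yaw] about the fixed x, y, z axes, in that order (R = Rz(yaw) Ry(pitch) Rx(roll)).
In Python, from station import env, capture, job_done, cut_out, spot_point gives the robot as it stands.
- The arm moves only by the shell command python3 -m handwheel 'ROWS' [OPENING] [FORCE]. ROWS is JSON, a list that holds one entry, the list of rows, each a list of 6 numbers: the shift along the tool's x, y, z in m, then the turn, a rotation vector about the tool's x, y, z in rad. In form: [[[x, y, z, ax, ay, az], ...]]. A call has 1 to 10 rows; each row shifts and turns the commanded pose from where the row before left it, along the tool's axes as they then stand; what a row does not reach is not made up. A row lasts 1/8 s, in which the tool goes at most 62.5 mm and 10.7 degrees, less where a joint would pass 70% of its speed; a pose out of reach is approached as far as the arm can. A call with a gripper value outside its range is refused whole. OPENING is the opening in per cent of the stroke, from 0 (shut) to 100 (fully open), set as the call begins (- or left out, the last holds). The fingers move at their own pace and stop on an object; FORCE is the grip in N (left out, the last holds). Time passes only in rows, so rows that do not move let the fingers close. It gives the time, the measured TCP pose, the force, the opening and the grip force at its end, in the units of the state.
- env.get_state(): the state, without advancing time (a new reading comes with each control period).
- capture(name): name is "side" or "top" or "wrist"; returns a dict with "pixels" (480x640x3 uint8, red, green, blue), "mtx" (3x3 intrinsics, pixels), "world_from_camera" (4x4, takes a point from camera to world coordinates). Camera axes: x right, y up, looking along -z (the intrinsics and any distortion apply to the point x, -y, -z); pixel columns grow to the right and rows downward; lengths in m; the calibration is good to about 2 mm. The wrist camera is an equidistant fisheye: a pixel r from the principal point sees the ray r / f radians off the axis. A picture is of the moment at which its call begins. There is no depth.
- job_done(): hands the job in; it is judged then, once.
Trained networks look in a picture, given as the dict that the camera call returned (one of the last four; its "shot" number tells which), for a name from the list of things; names that differ only in an ending like _2 or _b are one class to them, and where a whole thing is asked for, a point or a joint stands for the part that bears it (a point fixed in the world has none). Each returns a list of dicts, best first, with "confidence" (0 to 1); they miss things now and then, are a little off and sometimes report something else, mostly with a low value. They report only what shows in the picture. A call takes as long as a camera call. They do not tell look-alikes from the thing itself.
- cut_out(target, picture): "pixels" (480x640 bool, what is visible of it) and "xy" ([column, row] in pixels, amid what is visible of it).
- spot_point(target, picture): "xy" ([column, row] in pixels: a listed point, or the origin of a listed thing).
The state is a dict: "time": time; "joint_positions": joint angles; "qd": joint speeds; "joint_efforts": joint torques, N m; "position": TCP position; "ee_rot": TCP orientation; "force": force on the tool from outside, world axes, zero at the start; "moment": the same for the moment, N m; "width": finger opening in m; "gripper_force": force on a finger pad.
Only numpy, scipy, OpenCV 4.12 (cv2) and the standard library are available. Lean on these libraries where they do the work, as an engineer would, in place of code of your own. Each camera call takes 0.05 s, during which the arm holds its last target. There are 200 camera calls.

### The job

The key-cutting machine needs oil: swing the steel keeper bar fully aside from over the big black screw cap on top, unscrew that cap (anticlockwise seen from above, in several regrasped turns) and lift it clear. Set the cap down, without dropping it, in the shallow steel parts tray, standing open side down, and leave the keeper swung aside. Do not disturb the spray can, the glass jar or the screwdriver.

Things in the scene. Friction and masses are not known exactly. Their poses are not given: they have to be found in the camera images.
- port (a point): Centre of the oil filler on the flat top (110 mm above the table) of the grey key-cutting machine; z up, x to the machine's rear (motor). Under the cap a steel neck stands here, 20 mm in diameter, 21 mm tall, with a coarse right-hand thread (outer diameter 29 mm, lead 9 mm a turn, axial play about 1.5 mm either way). About 50 mm round the axis are free.
- belt_cover (a point): Obstacle fixed on the machine: middle of the upper edge, on the cap's side, of the grey belt cover, a block 40 mm taller than the machine's top, 130 mm long along the machine's x, its wall 57 mm from the cap's axis on the machine's +y side. A wide-open gripper can hit it. Same axes as port.
- vent_plug (a point): Top of a small black plug (20 mm wide, 13 mm tall) fixed on the machine's top; not the cap, it stays as it is. All other parts of the machine round the cap (motor behind, cutter and clamps in front) stay at most 5 mm above the level of its top.
- cap_mid (a point): Centre, half-way up, of the black ribbed screw cap, 41 mm in diameter, 40 mm tall, 60 g; z its axis, x the grey mark on top. Screwed on, it is 20 mm above port, x within 0.4 rad of the machine's x. Turns easily. It lets go after 3.3 to 4.1 rad anticlockwise in all (turning up to 5 rad is harmless), having risen about 4 mm (1.4 mm per rad after the first rad); clear of the neck 25 mm up.
- keeper (a joint): Angle of the keeper bar about its vertical pivot: 0 = lying across over the cap (it starts at 0 to 0.3 rad and there hinders gripping and lifting the cap), growing anticlockwise seen from above; stop at 1.75 rad. Fully aside is 1.35 rad or more. It stays where it is left (friction 0.03 N m).
- keeper_hinge (a point): The keeper's pivot axis, at the level of the bar's underside (154 mm above the table, 4 mm over the cap's top), on a fixed post 16 mm thick, 62 mm from the cap's axis towards the machine's +x; axes as port. The steel bar is 20 mm wide, 6 mm thick and reaches 104 mm from the axis; at 0 it points along the machine's -x, at 1.57 along its -y.
- keeper_pin (a point): The upright round steel pin, the keeper's handle, near the free end of the bar, 100 mm from the pivot axis: 12 mm in diameter, standing 32 mm up from the bar's top face. This point is on the pin's axis, 16 mm above the bar's top face (half-way up).
- tray_in (a point): Centre of the inner floor (3 mm above the table) of the shallow open steel parts tray, 130 mm (x) by 120 mm (y) outside, walls 3 mm thick and 22 mm tall, fixed to the table. It stands left or right of the machine, the other side has an open cardboard box of key blanks of about the same size, 45 mm tall.
- spray_mid (a point): Bystander: centre of a standing spray can, 54 mm in diameter, 175 mm tall, left or right behind.
- jar_mid (a point): Bystander: centre of a closed jar, 60 mm in diameter, 80 mm tall, on the other side behind.
- driver_grip (a point): Bystander: the handle of a screwdriver that lies on the table on the robot's left (+y), left of the tray or box.
- cap: The same cap; origin at the centre of its lower rim, 20 mm below cap_mid. The upper 16 mm are solid, the rest is the skirt over the neck.
There are look-alikes about, which are no part of the job. What is meant by the cap is not red, and is the smaller of those in its own colour.

How it is judged:
By the outcome, as a careful person would: the job done as asked, in the order asked, and still so for the second after the job is handed in, with the robot touching nothing.
It also fails if it takes over 64 s, if anything falls off the work surface, if the arm or the gripper's body presses on something with over 40 N, if the wrist force passes 120 N, or if a joint passes its speed limit or range.

## Working session

There is one attempt and no reset: what is moved stays moved. The work goes in short steps, Python scripts to look and compute and a shell command to move; the robot and the scene stay as the last step left them, time stands still between calls to the robot, and variables do not carry over. Pictures are saved under pics/ and viewed, at most 10 in all, crops included, and the job is handed in when it is done.

```bash
ls; mkdir -p pics; cat > h.py <<'E'
import numpy as np, cv2
from station import env, capture, job_done, cut_out, spot_point
def ray(p,xy):
    K=np.array(p["mtx"]);T=np.array(p["world_from_camera"])
    u=(xy[0]-K[0,2])/K[0,0];v=(xy[1]-K[1,2])/K[1,1]
    if p.get("fish"):
        r=np.hypot(u,v); s=np.sin(r)/r if r>1e-9 else 1; d=np.array([u*s,-v*s,-np.cos(r)])
    else: d=np.array([u,-v,-1.])
    d=T[:3,:3]@d; return T[:3,3],d/np.linalg.norm(d)
def atz(p,xy,z):
    o,d=ray(p,xy); return o+d*(z-o[2])/d[2]
def cap(n):
    p=capture(n); p["fish"]=(n=="wrist"); return p
def save(p,n): cv2.imwrite("pics/"+n,cv2.cvtColor(p["pixels"],cv2.COLOR_RGB2BGR))
def tri(p,a,q,b):
    o1,d1=ray(p,a);o2,d2=ray(q,b)
    A=np.stack([d1,-d2],1);t=np.linalg.lstsq(A,o2-o1,rcond=None)[0]
    x,y=o1+d1*t[0],o2+d2*t[1]; return (x+y)/2,np.linalg.norm(x-y)
E
cat > a.py <<'E'
from h import *
np.set_printoptions(precision=3,suppress=True)
s=env.get_state();print({k:np.round(v,3) for k,v in s.items()})
P={n:cap(n) for n in("top","side","wrist")}
for n in P:
    save(P[n],n+"0.png"); print(n,np.array(P[n]["world_from_camera"])[:3,3],[k for k in P[n]])
Z=dict(port=.11,belt_cover=.15,vent_plug=.123,cap_mid=.13,keeper_hinge=.154,keeper_pin=.176,tray_in=.003,spray_mid=.0875,jar_mid=.04,driver_grip=.015)
for t,z in Z.items():
    for n in P:
        for r in spot_point(t,P[n])[:3]:
            print(t,n,round(r["confidence"],2),np.round(r["xy"],1),atz(P[n],r["xy"],z))
E
python3 a.py
```

```text
pics
{'time': np.float64(0.0), 'joint_positions': array([ 1.075,  0.207,  1.543,  0.   ,  1.393, -0.15 ]), 'qd': array([ 0.001,  0.001, -0.001,  0.001, -0.   ,  0.   ]), 'joint_efforts': array([ -0.001, -38.302, -29.16 ,  -0.   ,   0.01 ,   0.   ]), 'position': array([0.195, 0.54 , 0.247]), 'ee_rot': array([-3.139, -0.   ,  2.796]), 'force': array([-0.584, -0.296, -0.224]), 'moment': array([ 0.001, -0.019, -0.043]), 'gripper_force': np.float64(0.0), 'width': np.float64(0.085)}
top [0.485 0.045 1.292] ['pixels', 'mtx', 'world_from_camera', 'shot', 'fish']
side [ 0.489 -0.596  0.641] ['pixels', 'mtx', 'world_from_camera', 'shot', 'fish']
wrist [0.115 0.568 0.374] ['pixels', 'mtx', 'world_from_camera', 'shot', 'fish']
port top 0.73 [346.3 264.9] [ 0.542 -0.006  0.11 ]
port side 0.58 [281.6 281.6] [ 0.534 -0.004  0.11 ]
belt_cover top 0.72 [346.9 263.1] [ 0.545 -0.006  0.15 ]
belt_cover top 0.68 [321.8 259.8] [0.554 0.055 0.15 ]
belt_cover side 0.88 [286.2 238.4] [0.556 0.071 0.15 ]
belt_cover side 0.62 [282.8 278. ] [ 0.534 -0.04   0.15 ]
vent_plug top 0.9 [381.9 269.2] [ 0.529 -0.092  
[... 572 characters left out ...]
.67 [260.2 254.7] [ 0.502 -0.001  0.176]
tray_in wrist 0.8 [  9.2 445.2] [ 0.466 -0.309  0.003]
spray_mid top 0.8 [460.1 225.4] [ 0.638 -0.299  0.087]
spray_mid side 0.56 [382.6 425. ] [ 0.631 -0.298  0.088]
spray_mid wrist 0.17 [316.1 418.8] [0.398 0.466 0.087]
jar_mid top 0.88 [216.1 218.1] [0.678 0.336 0.04 ]
jar_mid side 0.67 [326.9 207.2] [0.692 0.332 0.04 ]
jar_mid wrist 0.16 [316.3 418.4] [0.445 0.45  0.04 ]
driver_grip top 0.64 [344.7 237.5] [ 0.621 -0.008  0.015]
driver_grip top 0.55 [179.2 296.6] [0.471 0.442 0.015]
driver_grip side 0.76 [240.9 208.1] [0.475 0.418 0.015]
driver_grip side 0.22 [314.4 255.9] [0.628 0.173 0.015]
driver_grip wrist 0.79 [314.6 415.7] [0.463 0.441 0.015]
```

View pics/top0.png

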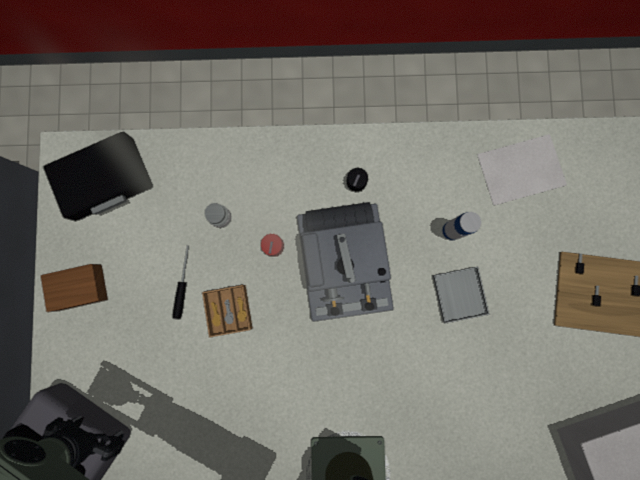

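View pics/side0.png

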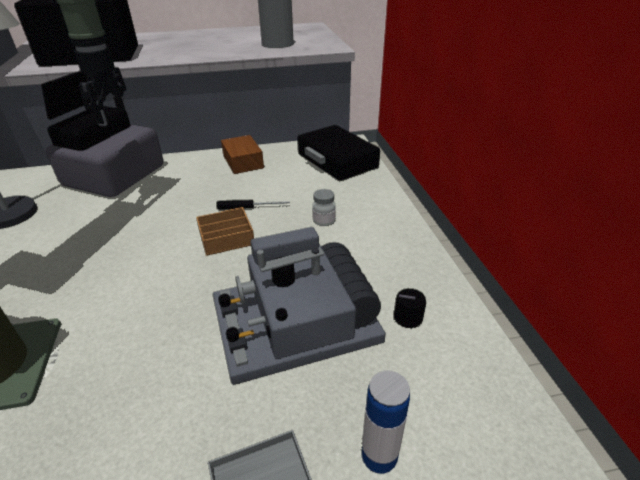

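Top view: machine at (346,265), keeper bar from (342,237) to (350,280), tray at (460,295) on the right, box at (228,310) on the left, spray can at (460,225), and jar at (217,215). The side view agrees: the small black cap is under the bar at (283,272). The decoys are the red cap at (272,245) and the free black cap at (357,180).

```bash
cat >> h.py <<'E'
np.set_printoptions(precision=4,suppress=True)
def go(x,y,z,yaw=None):
    s=env.get_state(); from scipy.spatial.transform import Rotation as R
    r=R.from_euler("xyz",s["ee_rot"]); d=r.inv().apply(np.array([x,y,z])-s["position"])
    print("tool shift",d)
    if yaw is not None:
        t=R.from_euler("xyz",[np.pi,0,yaw]); print("turn rotvec(tool)",(r.inv()*t).as_rotvec(),"yaw diff",yaw-s["ee_rot"][2])
E
cat > b.py <<'E'
from h import *
P,Q=cap("top"),cap("side")
for t in("keeper_pin","keeper_hinge","cap_mid","port"):
    a=spot_point(t,P);b=spot_point(t,Q)
    a=min(a,key=lambda r:abs(r["xy"][0]-346)+abs(r["xy"][1]-262)) ; b=min(b,key=lambda r:abs(r["xy"][0]-282)+abs(r["xy"][1]-265))
    print(t,*tri(P,a["xy"],Q,b["xy"]))
for r in cut_out("tray_in",P)[:3]+spot_point("tray_in",P):
    print("tray",r["confidence"],r["xy"],atz(P,r["xy"],.003))
c=cut_out("tray_in",P)
if c:
    m=c[0]["pixels"].astype(np.uint8); k=max(cv2.findContours(m,0,2)[0],key=cv2.contourArea)
    for q in cv2.boxPoints(cv2.minAreaRect(k)): print(q,atz(P,q,.022))
for r in cut_out("keeper",P)[:2]:
    ys,xs=np.nonzero(r["pixels"]); w=np.array([atz(P,(x,y),.16)[:2] for x,y in zip(xs,ys)])
    c=w.mean(0);u=np.linalg.svd(w-c,full_matrices=0)[2][0]; print("keeper",r["confidence"],c,u,np.arctan2(u[1],u[0]))
go(.503,-.008,.25,.15)
E
python3 b.py
```

```text
keeper_pin [ 0.4982  0.508  -0.2324] 0.05247096820193657
keeper_hinge [0.6003 0.0157 0.1464] 0.004287952621547747
cap_mid [ 0.5373 -0.0001  0.1255] 0.0048039985944506956
port [ 0.5409 -0.0062  0.1125] 0.013985998059344829
tray 0.98 [461.3, 295.9] [ 0.4575 -0.3173  0.003 ]
tray 0.65 [459.2, 296.2] [ 0.4568 -0.3116  0.003 ]
[432.0353 275.6588] [ 0.513  -0.2371  0.022 ]
[477.5647 265.5411] [ 0.5374 -0.3591  0.022 ]
[488.4117 314.3529] [ 0.4082 -0.3806  0.022 ]
[442.8823 324.4706] [ 0.3841 -0.2599  0.022 ]
keeper 0.87 [ 0.5564 -0.0016] [-0.9783 -0.2071] -2.9330143367205137
tool shift [-0.476  -0.412  -0.0017]
turn rotvec(tool) [-0.      0.      2.6458] yaw diff -2.645751323054702
```

```bash
python3 -m handwheel '[[[-0.044,-0.038,0,0,0,0],[-0.044,-0.038,0,0,0,0],[-0.044,-0.038,0,0,0,0],[-0.044,-0.038,0,0,0,0],[-0.044,-0.038,0,0,0,0],[-0.044,-0.038,0,0,0,0],[-0.044,-0.038,0,0,0,0],[-0.044,-0.038,0,0,0,0],[-0.044,-0.038,0,0,0,0],[-0.044,-0.038,0,0,0,0]]]' 53 20
python3 -m handwheel '[[[0,0,0,0,0,0.18],[0,0,0,0,0,0.18],[0,0,0,0,0,0.18],[0,0,0,0,0,0.18],[0,0,0,0,0,0.18],[0,0,0,0,0,0.18],[0,0,0,0,0,0.18],[0,0,0,0,0,0.18],[0,0,0,0,0,0.18],[0,0,0,0,0,0.18]]]'
python3 -m handwheel '[[[0,0,0,0,0,0.18],[0,0,0,0,0,0.18],[0,0,0,0,0,0.18],[0,0,0,0,0,0.18],[0,0,0,0,0,0.08],[0,0,0,0,0,0]]]'
cat > c.py <<'E'
from h import *
import sys
p=cap("wrist"); save(p,sys.argv[1])
for t,z in dict(keeper_pin=.176,keeper_hinge=.154,cap_mid=.13,port=.11,belt_cover=.15,vent_plug=.123).items():
    for r in spot_point(t,p)[:2]: print(t,round(r["confidence"],2),r["xy"],atz(p,r["xy"],z))
go(.504,-.012,.182,.2); print(env.get_state()["joint_positions"])
E
python3 c.py w1.png
```

```text
time: 3.6
position: [0.4809, 0.0325, 0.2487]
ee_rot: [3.141, 0.001, 2.795]
force: [1.5, 0.4, -0.3]
width: 0.045
gripper_force: 0.0
time: 4.85
position: [0.4801, 0.0343, 0.2484]
ee_rot: [3.141, -0.0, 0.99]
force: [-1.0, -0.1, -0.1]
width: 0.0451
gripper_force: 0.0
time: 5.6
position: [0.4801, 0.0343, 0.2484]
ee_rot: [3.142, -0.0, 0.197]
force: [0.2, -0.2, -0.2]
width: 0.0455
gripper_force: 0.0
keeper_pin 0.66 [405.3, 245.4] [ 0.5011 -0.0151  0.176 ]
keeper_hinge 0.72 [406.7, 69.2] [0.602  0.0034 0.154 ]
cap_mid 0.66 [384.9, 167.9] [ 0.5379 -0.0018  0.13  ]
cap_mid 0.56 [179.8, 52.4] [0.5913 0.1493 0.13  ]
belt_cover 0.74 [298.9, 125.0] [0.5546 0.059  0.15  ]
vent_plug 0.76 [489.9, 217.1] [ 0.5204 -0.0929  0.123 ]
vent_plug 0.16 [405.1, 70.1] [ 0.6068 -0.0021  0.123 ]
tool shift [0.0145 0.0501 0.0663]
turn rotvec(tool) [ 0.      0.     -0.0038] yaw diff 0.003752053984089898
[-0.1087  0.0047  1.7638 -0.      1.3731  1.2659]
```

View pics/w1.png

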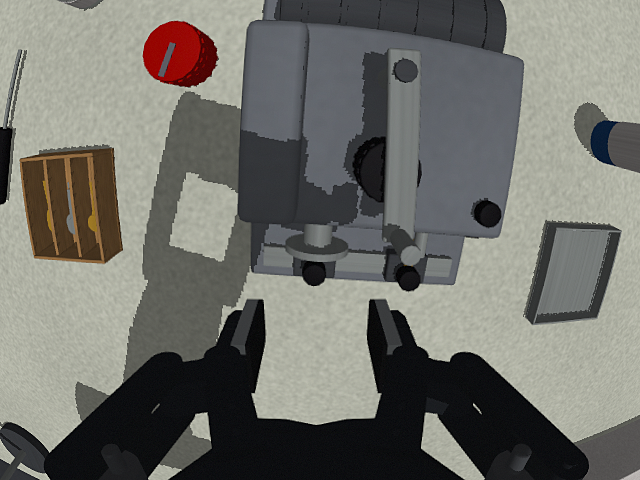

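The wrist view shows the pin at (405,245), the hinge at (406,70) and the cap under the bar at (385,168). Hinge to pin measures 0.1026 m, which fits. Next I straddle the pin.

```bash
python3 -m handwheel '[[[0.0135,0.0524,0,0,0,0],[0,0,0,0,0,0],[0,0,0.03,0,0,0],[0,0,0.034,0,0,0],[0,0,0,0,0,0]]]'
python3 -m handwheel '[[[0,0,0,0,0,0],[0,0,0,0,0,0],[0,0,0,0,0,0]]]' 22 20
python3 c.py w2.png
```

```text
time: 6.58
position: [0.5006, -0.0135, 0.1814]
ee_rot: [-3.138, 0.007, 0.196]
force: [0.7, 0.1, -0.5]
width: 0.0451
gripper_force: 0.0
time: 6.95
position: [0.5044, -0.0145, 0.1857]
ee_rot: [3.141, -0.002, 0.196]
force: [0.1, 0.6, -0.2]
width: 0.019
gripper_force: 0.0
keeper_pin 0.61 [311.3, 327.5] [ 0.4999 -0.0141  0.176 ]
keeper_hinge 0.77 [312.6, 82.1] [0.6001 0.0053 0.154 ]
cap_mid 0.9 [97.5, 69.6] [0.5963 0.1234 0.13  ]
belt_cover 0.93 [180.4, 166.2] [0.5537 0.0581 0.15  ]
vent_plug 0.64 [453.1, 267.1] [ 0.5212 -0.0934  0.123 ]
tool shift [ 0.001  -0.0023  0.0023]
turn rotvec(tool) [ 0.     -0.     -0.0043] yaw diff 0.0042782129468235675
[-0.2007  0.1194  1.7818  0.      1.2403  1.1743]
```

View pics/w2.png

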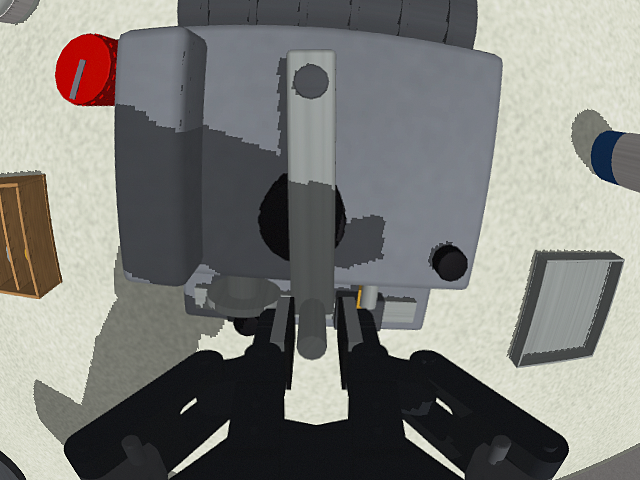

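The pin sits between the pads at (312,330). Now I swing it along the arc.

```bash
python3 -m handwheel '[[[0.0013,0.0158,0,0,0,-0.16],[0.0013,0.0158,0,0,0,-0.16],[0.0013,0.0158,0,0,0,-0.16],[0.0013,0.0158,0,0,0,-0.16],[0.0013,0.0158,0,0,0,-0.16],[0.0013,0.0158,0,0,0,-0.16],[0.0013,0.0158,0,0,0,-0.16],[0.0013,0.0158,0,0,0,-0.16],[0.0013,0.0158,0,0,0,-0.16],[0.0013,0.0158,0,0,0,-0.16]]]'
python3 -m handwheel '[[[0,0,0,0,0,0],[0,0,0,0,0,0]]]'
cat > d.py <<'E'
from h import *
P,Q,W=cap("top"),cap("side"),cap("wrist")
for t,z in dict(keeper_pin=.176,keeper_hinge=.154,cap_mid=.13).items():
    for n,p in zip("tsw",(P,Q,W)):
        for r in spot_point(t,p)[:3]: print(t,n,round(r["confidence"],2),r["xy"],atz(p,r["xy"],z))
E
python3 d.py
```

```text
time: 8.55
position: [0.6233, -0.0918, 0.1839]
ee_rot: [-3.141, -0.0, 1.801]
force: [-1.8, -0.3, 0.8]
width: 0.019
gripper_force: 0.2
time: 8.8
position: [0.6225, -0.0915, 0.184]
ee_rot: [-3.141, -0.0, 1.794]
force: [0.1, -0.5, -0.5]
width: 0.019
gripper_force: 0.0
keeper_pin s 0.61 [340.5, 276.2] [ 0.623  -0.0856  0.176 ]
keeper_pin w 0.87 [315.0, 324.1] [ 0.6212 -0.0927  0.176 ]
keeper_hinge t 0.8 [342.7, 238.9] [0.6031 0.0031 0.154 ]
keeper_hinge s 0.56 [314.7, 255.1] [0.5979 0.0041 0.154 ]
keeper_hinge w 0.64 [321.3, 73.7] [0.6008 0.0079 0.154 ]
cap_mid t 0.92 [276.2, 243.7] [0.5973 0.1665 0.13  ]
cap_mid t 0.9 [359.8, 179.7] [ 0.753  -0.0442  0.13  ]
cap_mid t 0.53 [345.2, 263.8] [ 0.5441 -0.0023  0.13  ]
cap_mid s 0.93 [410.5, 308.4] [ 0.7282 -0.1364  0.13  ]
cap_mid s 0.85 [286.0, 273.5] [ 0.5428 -0.0069  0.13  ]
cap_mid w 0.83 [506.5, 209.9] [ 0.7149 -0.0306  0.13  ]
cap_mid w 0.57 [193.3, 77.4] [ 0.5389 -0.0022  0.13  ]
```

```bash
python3 -m handwheel '[[[0,0,0,0,0,0],[0,0,-0.035,0,0,0],[0,0,-0.035,0,0,0],[0.05,-0.03,0,0,0,0],[0.055,-0.029,0,0,0,0],[0,0,0,0,0,0],[0,0,0,0,0,0]]]' 41 20
python3 -m handwheel '[[[0,0,0,0,0,0],[0,0,0,0,0,0]]]' 68 20
cat > e.py <<'E'
from h import *
W=cap("wrist"); save(W,"w3.png")
for t,z in dict(keeper_pin=.176,keeper_hinge=.154,cap_mid=.13).items():
    for r in spot_point(t,W)[:3]: print(t,round(r["confidence"],2),r["xy"],atz(W,r["xy"],z))
for r in cut_out("cap",W)[:3]:
    ys,xs=np.nonzero(r["pixels"]); print("cap",r["confidence"],r["xy"],xs.min(),xs.max(),ys.min(),ys.max(),len(xs))
from scipy.spatial.transform import Rotation as R
s=env.get_state(); T=np.array(W["world_from_camera"])
print(s["joint_positions"]); go(.541,-.003,.14)
E
python3 e.py
```

```text
time: 10.28
position: [0.5426, -0.0025, 0.2548]
ee_rot: [3.14, 0.001, 1.796]
force: [0.1, 0.2, 0.3]
width: 0.0348
gripper_force: 0.0
time: 10.52
position: [0.543, -0.0033, 0.2544]
ee_rot: [3.141, 0.0, 1.795]
force: [0.3, -0.5, -0.2]
width: 0.058
gripper_force: 0.0
keeper_pin 0.73 [393.4, 390.8] [ 0.6211 -0.0928  0.176 ]
keeper_hinge 0.63 [409.1, 249.7] [0.6029 0.009  0.154 ]
cap_mid 0.8 [505.6, 283.1] [ 0.7034 -0.0078  0.13  ]
cap_mid 0.76 [312.0, 234.9] [ 0.539  -0.0031  0.13  ]
cap_mid 0.63 [419.8, 30.6] [0.5777 0.1554 0.13  ]
cap 0.88 [500.8, 286.3] 475 536 254 317 2825
cap 0.78 [426.7, 29.3] 387 460 0 62 3633
cap 0.6 [312.1, 236.0] 280 342 201 270 3416
[-0.1647  0.1328  1.6148  0.      1.3942 -0.3891]
tool shift [ 0.     -0.0013  0.1142]
```

View pics/w3.png

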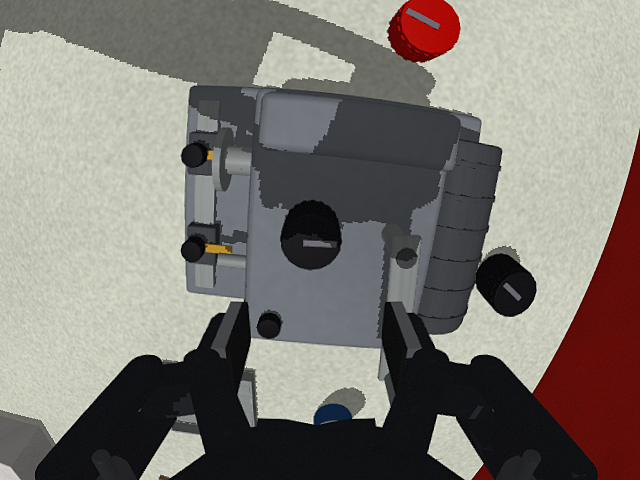

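The wrist view shows the cap at (311,240), uncovered, its mark visible at (320,244). The keeper is aside, with the pin near (393,390). I descend and grip.

```bash
python3 -m handwheel '[[[0,-0.0028,0.039,0,0,0],[0,0,0.039,0,0,0],[0,0,0.039,0,0,0],[0,0,0,0,0,0],[0,0,0,0,0,0]]]'
python3 -m handwheel '[[[0,0,0,0,0,0],[0,0,0,0,0,0],[0,0,0,0,0,0],[0,0,0,0,0,0]]]' 30 40
```

```text
time: 11.4
position: [0.5405, -0.0032, 0.1387]
ee_rot: [3.14, 0.001, 1.796]
force: [0.2, -0.9, 0.9]
width: 0.0583
gripper_force: 0.0
time: 11.9
position: [0.5406, -0.0034, 0.1399]
ee_rot: [3.139, 0.002, 1.796]
force: [-2.6, -0.2, 6.2]
width: 0.0387
gripper_force: 40.4
```

```bash
python3 -m handwheel '[[[0,0,0,0,0,-0.16],[0,0,0,0,0,-0.16],[0,0,0,0,0,-0.16],[0,0,0,0,0,-0.16],[0,0,0,0,0,-0.16],[0,0,0,0,0,-0.16],[0,0,-0.0003,0,0,-0.16],[0,0,-0.0003,0,0,-0.16],[0,0,-0.0003,0,0,-0.16],[0,0,0,0,0,0]]]'
python3 -m handwheel '[[[0,0,0,0,0,0]]]'
```

```text
time: 13.15
position: [0.5415, -0.0019, 0.1405]
ee_rot: [3.14, 0.006, -3.049]
force: [1.9, 5.2, 4.6]
width: 0.0386
gripper_force: 40.4
time: 13.28
position: [0.5415, -0.0019, 0.1405]
ee_rot: [3.14, 0.006, -3.051]
force: [1.6, 5.1, 5.9]
width: 0.0386
gripper_force: 40.4
```

```bash
python3 -m handwheel '[[[0,0,0,0,0,0],[0,0,0,0,0,0],[0,0.0012,0,0,0,0],[0,0,0,0,0,0]]]' 68 40
cat > f.py <<'E'
from h import *
import sys
W=cap("wrist")
r=min(cut_out("cap",W),key=lambda r:np.hypot(r["xy"][0]-312,r["xy"][1]-330),default=None)
print(r and (r["xy"],r["confidence"],atz(W,r["xy"],.135)))
im=W["pixels"]; c=np.ascontiguousarray(im[150:480,150:490])
cv2.imwrite("pics/"+sys.argv[1],cv2.cvtColor(cv2.resize(c,None,fx=1.6,fy=1.6),cv2.COLOR_RGB2BGR))
E
python3 f.py w4.png
```

```text
time: 13.78
position: [0.539, -0.002, 0.1379]
ee_rot: [-3.141, -0.001, -3.048]
force: [0.4, 0.2, 0.0]
width: 0.058
gripper_force: 0.0
([316.2, 330.2], 0.94, array([ 0.538 , -0.0024,  0.135 ]))
```

View pics/w4.png

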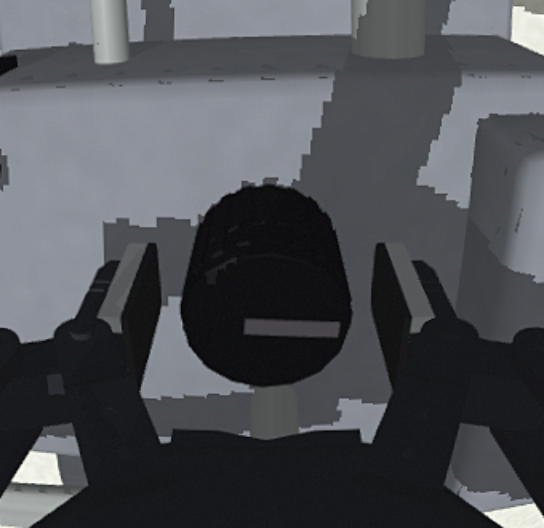

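The mark kept the same bearing in the tool frame (crop 290,327), so the cap followed the turn. Rotate back, regrip, and do turn 2.

```bash
python3 -m handwheel '[[[-0.0015,0,0,0,0,0.16],[0,0,0,0,0,0.16],[0,0,0,0,0,0.16],[0,0,0,0,0,0.16],[0,0,0,0,0,0.16],[0,0,0,0,0,0.16],[0,0,0,0,0,0.16],[0,0,0,0,0,0.16],[0,0,0,0,0,0.16],[0,0,0,0,0,0]]]'
python3 -m handwheel '[[[0,0,0,0,0,0],[0,0,0,0,0,0],[0,0,0,0,0,0],[0,0,0,0,0,0]]]' 30 40
python3 -m handwheel '[[[0,0,-0.0002,0,0,-0.16],[0,0,-0.0002,0,0,-0.16],[0,0,-0.0003,0,0,-0.16],[0,0,-0.0002,0,0,-0.16],[0,0,-0.0002,0,0,-0.16],[0,0,-0.0002,0,0,-0.16],[0,0,-0.0002,0,0,-0.16],[0,0,-0.0002,0,0,-0.16],[0,0,-0.0003,0,0,-0.16],[0,0,0,0,0,0]]]'
```

```text
time: 15.12
position: [0.5408, -0.0018, 0.1381]
ee_rot: [-3.141, 0.0, 1.798]
force: [-1.1, -0.4, 0.1]
width: 0.0579
gripper_force: 0.0
time: 15.62
position: [0.5402, -0.0018, 0.1384]
ee_rot: [-3.14, -0.0, 1.796]
force: [-4.7, -0.4, 5.1]
width: 0.0391
gripper_force: 40.2
time: 16.88
position: [0.5405, -0.0007, 0.1404]
ee_rot: [3.14, -0.0, -3.046]
force: [-2.9, 2.4, 6.1]
width: 0.0388
gripper_force: 40.2
```

```bash
python3 -m handwheel '[[[0,0,0,0,0,0],[0,0,0,0,0,0],[0,0,0,0,0,0.16],[0,0,0,0,0,0.16],[0,0,0,0,0,0.16],[0,0,0,0,0,0.16],[0,0,0,0,0,0.16],[0,0,0,0,0,0.16],[0,0,0,0,0,0.16],[0,0,0,0,0,0.16]]]' 68 40
python3 -m handwheel '[[[0,0,0,0,0,0.16],[0,0,0,0,0,0.12],[0,0,0,0,0,0]]]'
python3 -m handwheel '[[[0,0,0,0,0,0],[0,0,0,0,0,0],[0,0,0,0,0,0],[0,0,0,0,0,0]]]' 30 40
python3 -m handwheel '[[[0,0,-0.0002,0,0,-0.16],[0,0,-0.0002,0,0,-0.16],[0,0,-0.0003,0,0,-0.16],[0,0,-0.0002,0,0,-0.16],[0,0,-0.0002,0,0,-0.16],[0,0,-0.0002,0,0,-0.16],[0,0,-0.0002,0,0,-0.16],[0,0,-0.0002,0,0,-0.16],[0,0,-0.0003,0,0,-0.16],[0,0,-0.0002,0,0,-0.16]]]'
python3 -m handwheel '[[[0,0,0,0,0,0],[0,0,-0.003,0,0,0],[0,0,-0.003,0,0,0],[0,0,0,0,0,0]]]'
```

```text
time: 18.12
position: [0.5411, -0.0018, 0.14]
ee_rot: [3.141, 0.0, 1.95]
force: [0.9, 0.4, -0.1]
width: 0.0581
gripper_force: 0.0
time: 18.5
position: [0.541, -0.0018, 0.14]
ee_rot: [3.141, 0.0, 1.677]
force: [0.2, 0.4, 0.0]
width: 0.0581
gripper_force: 0.0
time: 19.0
position: [0.5403, -0.0019, 0.1404]
ee_rot: [-3.14, 0.0, 1.676]
force: [-5.7, -0.6, 5.0]
width: 0.039
gripper_force: 40.1
time: 20.25
position: [0.5408, -0.0012, 0.1426]
ee_rot: [3.141, 0.0, -3.002]
force: [-3.2, 0.4, 4.0]
width: 0.0391
gripper_force: 40.1
time: 20.75
position: [0.5408, -0.0016, 0.1483]
ee_rot: [3.141, 0.0, -3.008]
force: [-1.1, 0.1, -0.5]
width: 0.0388
gripper_force: 40.3
```

The cap came free: the force is just its weight. Lift it and carry it over the tray.

```bash
python3 -m handwheel '[[[0,0,-0.025,0,0,0],[0,0,-0.03,0,0,0],[0,0,-0.02,0,0,0],[0.0204,-0.0493,0,0,0,0],[0.0204,-0.0493,0,0,0,0],[0.0204,-0.0493,0,0,0,0],[0.0204,-0.0493,0,0,0,0],[0.0204,-0.0493,0,0,0,0],[0.0204,-0.0493,0,0,0,0],[0,0,0,0,0,0]]]'
python3 -m handwheel '[[[0,0,0.04,0,0,0],[0,0,0.04,0,0,0],[0,0,0,0,0,0],[0,0,0,0,0,0]]]'
cat > g.py <<'E'
from h import *
P,Q,W=cap("top"),cap("side"),cap("wrist"); save(Q,"s5.png")
for n,p in zip("tsw",(P,Q,W)):
    for r in spot_point("tray_in",p)[:2]: print("tray",n,r["confidence"],atz(p,r["xy"],.003))
    for r in spot_point("cap",p)[:3]: print("cap",n,r["confidence"],r["xy"],atz(p,r["xy"],.115))
    for r in spot_point("keeper_pin",p)[:1]: print("pin",n,r["confidence"],atz(p,r["xy"],.176))
go(.459,-.311,.033); print(env.get_state()["joint_positions"])
E
python3 g.py
```

```text
time: 22.0
position: [0.4582, -0.3153, 0.2236]
ee_rot: [-3.139, 0.001, -3.013]
force: [-0.2, -0.2, -1.1]
width: 0.0389
gripper_force: 40.6
time: 22.5
position: [0.4601, -0.3114, 0.1448]
ee_rot: [-3.14, 0.001, -3.007]
force: [0.6, -0.9, -0.4]
width: 0.039
gripper_force: 40.6
tray t 0.91 [ 0.4601 -0.3115  0.003 ]
cap t 0.87 [274.9, 248.6] [0.5866 0.1714 0.115 ]
cap t 0.75 [356.8, 182.5] [ 0.7495 -0.0376  0.115 ]
cap t 0.48 [472.1, 292.8] [ 0.467  -0.3125  0.115 ]
pin t 0.79 [ 0.6297 -0.0921  0.176 ]
cap s 0.9 [406.2, 318.6] [ 0.72   -0.1432  0.115 ]
cap s 0.5 [254.0, 447.5] [ 0.458  -0.3087  0.115 ]
pin s 0.95 [ 0.6255 -0.0859  0.176 ]
tray w 0.74 [ 0.4616 -0.3128  0.003 ]
cap w 0.97 [317.7, 304.1] [ 0.4625 -0.3115  0.115 ]
cap w 0.58 [480.2, 478.6] [ 0.6098 -0.1613  0.115 ]
tool shift [0.     0.0002 0.1105]
[-0.7518  0.2726  1.6917 -0.      1.1773 -2.4568]
```

View pics/s5.png

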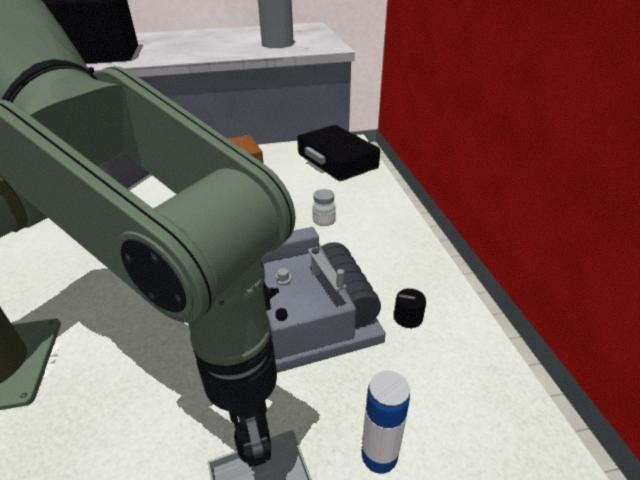

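The side view shows the bare neck at (283,274), the keeper aside at (330,265), and the gripper with the cap over the tray at (255,445). Lower until contact.

```bash
python3 -m handwheel '[[[0,0,0.04,0,0,0],[0,0,0.04,0,0,0],[0,0,0.015,0,0,0],[0,0,0.01,0,0,0],[0,0,0,0,0,0],[0,0,0,0,0,0]]]'
python3 -m handwheel '[[[0,0,0.002,0,0,0],[0,0,0.001,0,0,0],[0,0,0,0,0,0],[0,0,0,0,0,0]]]'
python3 -m handwheel '[[[0,0,0.001,0,0,0],[0,0,0,0,0,0]]]'
```

```text
time: 23.85
position: [0.4601, -0.3121, 0.0398]
ee_rot: [-3.139, 0.002, -3.007]
force: [0.9, 0.5, -0.3]
width: 0.0387
gripper_force: 40.6
time: 24.35
position: [0.4591, -0.3112, 0.0354]
ee_rot: [-3.142, 0.0, -3.007]
force: [0.3, -0.1, -0.7]
width: 0.0393
gripper_force: 40.6
time: 24.6
position: [0.459, -0.3111, 0.0342]
ee_rot: [3.141, -0.0, -3.007]
force: [-0.7, -0.1, -0.8]
width: 0.039
gripper_force: 40.6
```

```bash
python3 -m handwheel '[[[0,0,0.001,0,0,0],[0,0,0,0,0,0],[0,0,0,0,0,0]]]'
python3 -m handwheel '[[[0,0,0.001,0,0,0],[0,0,0,0,0,0],[0,0,0,0,0,0]]]'
python3 -m handwheel '[[[0,0,0.001,0,0,0],[0,0,0,0,0,0],[0,0,0,0,0,0]]]'
```

```text
time: 24.98
position: [0.4591, -0.3112, 0.0334]
ee_rot: [3.142, -0.0, -3.007]
force: [-0.2, 1.0, -0.5]
width: 0.0388
gripper_force: 40.6
time: 25.35
position: [0.459, -0.3112, 0.0324]
ee_rot: [3.142, -0.0, -3.007]
force: [0.6, 0.1, -0.7]
width: 0.0387
gripper_force: 40.6
time: 25.72
position: [0.4591, -0.3112, 0.0314]
ee_rot: [3.142, -0.0, -3.007]
force: [-0.1, -0.6, -1.2]
width: 0.0386
gripper_force: 40.6
```

```bash
python3 -m handwheel '[[[0,0,0.001,0,0,0],[0,0,0,0,0,0],[0,0,0,0,0,0]]]'
python3 -m handwheel '[[[0,0,0.0007,0,0,0],[0,0,0,0,0,0],[0,0,0,0,0,0]]]'
```

```text
time: 26.1
position: [0.4592, -0.3113, 0.0308]
ee_rot: [-3.141, 0.0, -3.007]
force: [-0.8, 0.7, 3.1]
width: 0.039
gripper_force: 40.9
time: 26.48
position: [0.4593, -0.3113, 0.0307]
ee_rot: [-3.141, 0.0, -3.007]
force: [-2.3, 2.3, 7.8]
width: 0.0388
gripper_force: 41.5
```

The cap touches the floor at z = 0.031, as expected. Release and withdraw.

```bash
python3 -m handwheel '[[[0,0,0,0,0,0],[0,0,0,0,0,0],[0,0,0,0,0,0],[0,0,0,0,0,0]]]' 66 20
python3 -m handwheel '[[[0,0,-0.01,0,0,0],[0,0,-0.02,0,0,0],[0,0,-0.04,0,0,0],[0,0,-0.05,0,0,0],[0,0,-0.05,0,0,0],[0,0,0,0,0,0],[0,0,0,0,0,0]]]'
cat >> g.py <<'E'
save(W,"w6.png")
E
python3 g.py
```

```text
time: 26.98
position: [0.459, -0.3111, 0.0294]
ee_rot: [3.141, -0.0, -3.007]
force: [-0.2, -0.1, 0.2]
width: 0.0564
gripper_force: 0.0
time: 27.85
position: [0.4589, -0.311, 0.2]
ee_rot: [-3.141, 0.0, -3.007]
force: [0.4, 0.5, 0.5]
width: 0.0565
gripper_force: 0.0
tray t 0.95 [ 0.4576 -0.3146  0.003 ]
cap t 0.97 [275.8, 246.3] [0.5923 0.1691 0.115 ]
cap t 0.61 [458.1, 294.0] [ 0.4647 -0.2782  0.115 ]
cap t 0.61 [356.3, 181.6] [ 0.7518 -0.0364  0.115 ]
pin t 0.79 [ 0.6249 -0.0928  0.176 ]
cap s 0.94 [407.4, 319.1] [ 0.7216 -0.1446  0.115 ]
cap s 0.27 [342.1, 275.3] [ 0.6441 -0.0169  0.115 ]
pin s 0.93 [ 0.6245 -0.0872  0.176 ]
tray w 0.64 [0.7906 0.303  0.003 ]
cap w 0.63 [313.7, 214.1] [ 0.4294 -0.3157  0.115 ]
cap w 0.61 [466.1, 454.1] [ 0.6378 -0.1427  0.115 ]
cap w 0.47 [568.9, 363.6] [ 0.5282 -0.0783  0.115 ]
tool shift [-0.      0.0002  0.1665]
[-0.7518  0.2085  1.6441 -0.      1.2893 -2.4568]
```

View pics/w6.png

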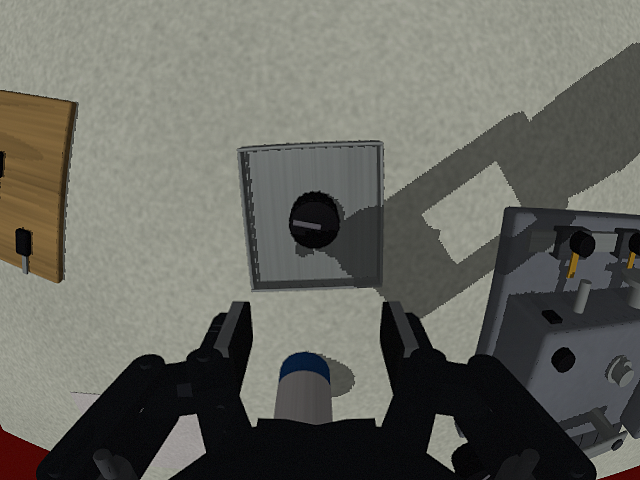

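The cap stands upright, mark up, in the middle of the tray at (314,220). The keeper is aside, the spray can is standing, and the gripper is clear.

```bash
python3 -c "from station import job_done; print(job_done())"
```

```text
the job is handed in; nothing more can be done
None
```

The job is handed in at about 28 s of the 64 s allowed: keeper swung aside, cap unscrewed in three regrasped turns and standing open side down in the tray, with nothing else touched.

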